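Take the finished bracket out of the vise

TASK

First swing the work lamp aside so that its head is no longer anywhere over the vise, then pull the vise's sliding jaw fully open by its upright handle and lift out the finished bracket. Set it down gently in the tray that holds the other bracket like it, beside that one and standing on its foot on the tray floor. Leave the jaw open and the lamp aside, and do not shift anything else on the bench.

Things in the scene. Friction and masses are not known exactly. Their poses are not given: they have to be found in the camera images.
- vise: dark steel bench vise, bolted down. Origin: bench level under the fixed jaw's clamping face; +x from sliding to fixed jaw. Base 75 mm wide, x -140 to +60, bed top at 50 mm. Fixed jaw x 0 to +50; sliding jaw, closed, x -75 to -11; both 100 mm wide, tops at 95 mm. The sliding jaw overhangs the bracket's foot (lip underside at 66 mm), so the bracket lifts straight up only once it is open
- jaw (a joint): opening of the sliding jaw in m: 0 clamped, 0.06 fully open at its stop; it slides along the vise's -x with about 5 N of friction and stays
- jaw_handle (a point): grip point of the upright round steel handle on top of the sliding jaw: rod 16 mm in diameter with a 21 mm ball at the top; the handle stands from 95 to 170 mm above the bench, this point is at 145 mm
- vise_gap (a point): point on the vise, level with the jaw tops (95 mm) where the bracket's web is clamped: midway along the jaws' width, 5 mm in front of the fixed jaw's face
- bracket: the finished part, clamped in the vise: steel angle bracket, 85 mm tall, 0.45 kg: foot 50 (x) by 60 (y) by 10 mm, upright web 10 mm thick (x +15 to +25 mm) and 46 mm wide, top rounded, with a drilled eye. Origin: centre of the foot's underside; z up when standing. It stands on the vise bed (underside at 50 mm), its web's back (+x) against the fixed jaw; the top 40 mm of the web is above the jaws
- lamp_arm (a joint): swing of the lamp arm about its upright post in rad: at 0 it points along the lamp stand's -x, it grows anticlockwise seen from above, -1.9 to 1.9; stiff (about 3 N at the head) and stays where left
- lamp_knob (a point): grip point of the black upright knob on the lamp head: 18 mm in diameter, from 262 to 310 mm above the bench, this point on its axis at 295 mm. Below it is the round grey shade, 100 mm across, underside 200 mm above the bench
- lamp_hinge (a point): hinge of the lamp arm, on top of the post (20 mm thick, heavy round foot 84 mm across) at 250 mm height; knob axis 155 mm from it
- tray: grey steel tray for finished parts, fixed to the bench, 200 (x) by 150 (y) by 40 mm high, walls and floor 5 mm. It holds one finished bracket in its +x half; the -x half is free. Origin: centre of its underside
- done_bracket: the earlier bracket in the finished-parts tray, the same shape: steel angle bracket, 85 mm tall, 0.45 kg: foot 50 (x) by 60 (y) by 10 mm, upright web 10 mm thick (x +15 to +25 mm) and 46 mm wide, top rounded, with a drilled eye. Origin: centre of the foot's underside; z up when standing
- offcut_tray: the equal tray for offcuts, with a bar and an angle piece in it; sized and placed like the other, across from it, on the far side of the vise
- offcut_bar: loose square steel bar 110 by 22 by 22 mm lying in the offcut tray; origin under its centre
- offcut_angle: loose piece of dark steel angle 90 by 40 mm, 40 mm high, lying in the offcut tray; origin under its centre
- screwdriver: screwdriver lying behind the trays, about 200 mm long
- brush: brush lying behind the trays, about 200 mm long
- oil_bottle: grey oil bottle, 56 mm across and 150 mm high, standing beside the vise; origin under its centre
- tin: open steel tin, 70 mm across and 100 mm high, standing beside the vise; origin under its centre
There are look-alikes about, which are no part of the job. Leave any turquoise look-alike of the done_bracket alone.

How it is judged:
By the outcome, as a careful person would: the job done as asked, in the order asked, and still so for the second after the job is handed in, with the robot touching nothing.
It also fails if it takes over 67 s, if anything falls off the work surface, if the arm or the gripper's body presses on something with over 40 N, if the wrist force passes 120 N, or if a joint passes its speed limit or range.

ROBOT

A 6-joint arm with a two-finger parallel gripper is mounted at the origin on the work surface. World frame = base frame: x ahead of the robot, y to its left, z up, the work surface at z = 0. Lengths are in mm, angles in rad, forces in N, time in s.
With the tool pointing down it reaches from about 350 to 875 mm from the base axis. Payload 15.5 kg.
Tool frame: the origin (TCP) lies midway between the tips of the shut fingers; the grasp point (between the pads) lies 19 mm behind it; z points along the fingers, y is the line along which they close (so a half turn about z gives the same grasp; the last joint's range is limited). The gripper opens to 85 mm and grips with 20 to 120 N. Pads are 22 mm wide; open, the fingers measure 114 mm over their backs; the gripper's body (76 mm by 85 mm) begins 54 mm behind the grasp point. The pads swing forward as they close: fully open they stand 13 mm farther back than shut.
Start: joints at [1.042, 0.494, 1.345, -0, 1.302, -0.096], TCP at [262.697, 567.113, 231.277] pointing down, gripper open.
Joint ranges: [-2.91, 2.91], [-0.82, 2.16], [0.22, 2.67], [-1.22, 4.37], [0.12, 2.79], [-3.08, 3.08]. Speed limits (rad/s): [1.89, 1.89, 2.57, 3.01, 3.01, 3.01].

INTERFACE

Orientations are given as a rotation vector (axis times angle).
In Python, from workcell import sensors, eyes, workorder gives the robot as it stands. The module is installed in compiled form; this text tells all that it offers.
- The arm moves only by the shell command python3 -m inch 'ROWS' [FORCE]. ROWS is text: rows parted by semicolons, each of 7 numbers parted by spaces: the gripper's target within -1 to 1 (shut at 1, half-way at 0, fully open at -1), then the shift along the tool's x, y, z in m, then the turn, a rotation vector about the tool's x, y, z in rad. In form: fingers dx dy dz rx ry rz; .... A call has 1 to 20 rows; each row is the pose to reach, as a shift and turn from the pose commanded when the call began, along the tool's axes at that moment; what a row does not reach only later rows make up. A row lasts 1/12 s, in which the tool goes at most 41.7 mm and 7.16 degrees, less where a joint would pass 70% of its speed; a pose out of reach is approached as far as the arm can. A call with a gripper value outside its range is refused whole. The fingers move at their own pace and stop on an object; FORCE is the grip in N (left out, the last holds). Time passes only in rows, so rows that repeat a pose let the fingers close. It gives the time, the measured TCP pose, the force, the opening and the grip force at its end, in the units of the state.
- sensors.get_state(): the state, without advancing time (a new reading comes with each control period).
- eyes.camera(name): name is "scene" or "top" or "wrist"; returns a dict with "color" (420x560x3 uint8, red, green, blue), "z_map" (420x560 float32, mm along the optical axis (not along the pixel's ray), 0 where there is no reading), "vfov" (degrees; the focal length in pixels is half the picture's height over the tangent of half this angle, whatever the lens; pixels are square), "cx", "cy" (the principal point, pixels), "position" and "rotation" of the camera in the world. Camera axes: x right, y down, z forward; pixel columns grow to the right and rows downward; lengths in mm; the calibration is good to about 2 mm. A picture is of the moment at which its call begins.
- workorder.close_job(): hands the job in; it is judged then, once.
The state is a dict: "time": time; "q": joint angles; "joint_velocities": joint speeds; "effort": joint torques, N m; "tool_pos": TCP position; "tool_rot": TCP orientation; "force": force on the tool from outside, world axes, zero at the start; "torque": the same for the moment, N m; "gripper_width": opening from 0.0 (shut) to 1.0 (fully open); "grasp_force": force on a finger pad.
Only numpy, scipy, OpenCV 4.12 (cv2) and the standard library are available. Lean on these libraries where they do the work, as an engineer would, in place of code of your own. Each camera call takes 0.05 s, during which the arm holds its last target. There are 200 camera calls.

## Working session

There is one attempt and no reset: what is moved stays moved. The work goes in short steps, Python scripts to look and compute and a shell command to move; the robot and the scene stay as the last step left them, time stands still between calls to the robot, and variables do not carry over. Pictures are saved under pics/ and viewed, at most 10 in all, crops included, and the job is handed in when it is done.

```bash
mkdir -p pics; cat > h.py <<'E'
import numpy as np, cv2
from scipy.spatial.transform import Rotation as R
from workcell import sensors, eyes, workorder
def shot(n,tag):
    c=eyes.camera(n); np.savez(f'pics/{tag}.npz',**c)
    cv2.imwrite(f'pics/{tag}.png',cv2.cvtColor(c['color'],cv2.COLOR_RGB2BGR)); return c
def load(tag): return dict(np.load(f'pics/{tag}.npz'))
def cloud(c):
    z=c['z_map'].astype(float); h,w=z.shape; f=h/2/np.tan(np.radians(float(c['vfov']))/2)
    v,u=np.mgrid[:h,:w]; P=np.stack([(u-c['cx'])/f*z,(v-c['cy'])/f*z,z],-1)
    r=np.array(c['rotation'],float); r=R.from_rotvec(r).as_matrix() if r.shape==(3,) else r
    W=P@r.T+np.array(c['position']); W[z==0]=np.nan; return W
def toolshift(target):
    "world target TCP mm -> shift in tool axes, m"
    s=sensors.get_state(); r=np.array(s['tool_rot'],float); r=R.from_rotvec(r) if r.shape==(3,) else R.from_matrix(r)
    return r.inv().apply(np.array(target)-s['tool_pos'])/1000
E
python3 - <<'E'
from h import *
s=sensors.get_state(); print(s)
for n in('scene','top'):
    c=shot(n,n+'0'); print(n,c['position'],c['rotation'],c['vfov'])
a=cv2.imread('pics/top0.png'); cv2.imwrite('pics/top0b.png',cv2.resize(a,(800,600)))
E
```

```text
{'time': 0.0, 'q': array([ 1.04146306e+00,  4.94206417e-01,  1.34613505e+00, -1.77709753e-05,
        1.30252224e+00, -9.55182689e-02]), 'joint_velocities': array([1.53479691e-04, 1.08551965e-03, 2.82487916e-05, 1.65681685e-04,
       6.94450826e-04, 1.05947174e-03]), 'effort': array([ 4.55017234e-04, -8.82172465e+01, -3.83858120e+01, -7.59391355e-05,
        1.03400694e-02,  9.05948895e-06]), 'tool_pos': array([262.53436172, 566.77826057, 230.68448991]), 'tool_rot': array([-6.76016163e-01, -3.06761320e+00,  1.90796515e-03]), 'force': array([0.43053266, 0.50353607, 0.30495541]), 'torque': array([ 0.04450638, -0.01178917, -0.04606743]), 'grasp_force': 0.0, 'gripper_width': 1.0014682786863642}
scene [1450.43978209  433.78093036  939.67535731] [-1.27514761 -2.10078787  1.05192012] 43.76119184304648
top [ 350.47956287   -1.57824491 1259.81279127] [-2.02825183  2.20156018 -0.2326959 ] 55.5628484818188
```

View pics/top0b.png

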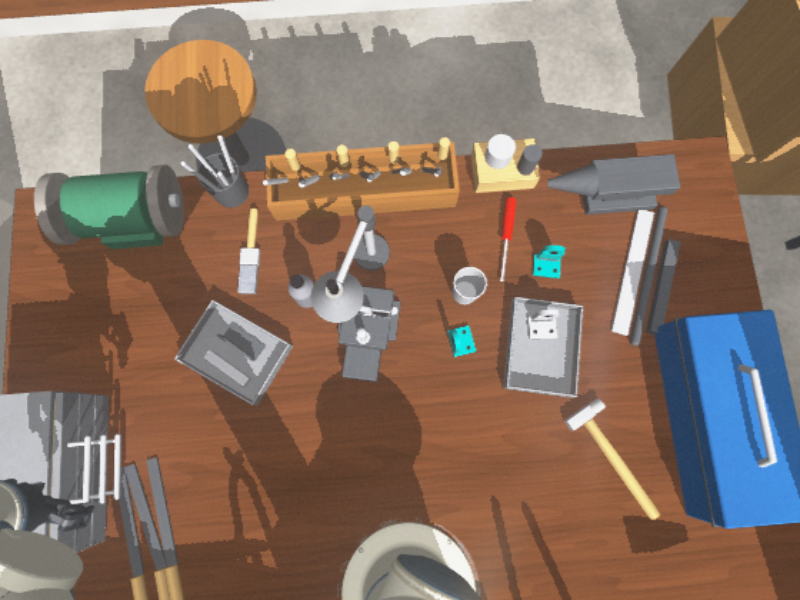

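View pics/scene0.png

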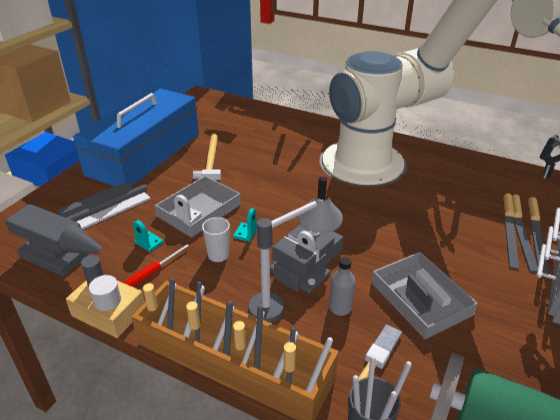

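The top view (800x600) shows the lamp knob at (333,283) and its shade at (338,298), over the vise's left rear. The lamp post is at (366,213), the vise at (370,330), the jaw handle at (362,337), and the clamped bracket's web at about (380,311). The finished-parts tray is at (545,347), with its grey bracket at (541,322).

Candidates for done_bracket: grey (541,322) in the tray, turquoise (548,262) and turquoise (461,340). The grey one fits because it stands in a tray. The offcut tray is at (235,350).

```bash
python3 - <<'E'
from h import *
T=load('top0'); W=cloud(T); S=load('scene0'); V=cloud(S)
def at(u,v,r=2):
    u=int(u*.7);v=int(v*.7); return np.nanmedian(W[v-r:v+r+1,u-r:u+r+1].reshape(-1,3),0).round(1)
for n,p in dict(knob=(333,281),post=(366,213),foot=(372,250),handle=(362,337),fixed=(380,300),slid=(365,330),done=(541,310),bottle=(298,285),tin=(470,285),shade=(345,300)).items(): print(n,at(*p))
A=np.concatenate([W.reshape(-1,3),V.reshape(-1,3)]); A=A[~np.isnan(A).any(1)]
def rng(n,c,rad,z0,z1,A=A):
    m=(np.hypot(A[:,0]-c[0],A[:,1]-c[1])<rad)&(A[:,2]>z0)&(A[:,2]<z1); B=A[m]
    print(n,len(B),B.mean(0).round(1),B.min(0).round(1),B.max(0).round(1)); return B
k=at(333,281); rng('knob',k,40,275,315)
h=at(362,337); rng('handle',h,30,120,175)
p=at(366,213); rng('post',p,40,235,290)
# trays: rim top
for n,c in(('tray',at(545,347)),('off',at(235,350))):
    m=(np.hypot(W[...,0]-c[0],W[...,1]-c[1])<150)&(W[...,2]>33)&(W[...,2]<48); B=W[m]
    r=cv2.minAreaRect(B[:,:2].astype(np.float32)); print(n,len(B),r)
# vise jaw tops
m=(np.hypot(W[...,0]-h[0],W[...,1]-h[1])<130)&(W[...,2]>88)&(W[...,2]<102); B=W[m]
print('jawtops',len(B),cv2.minAreaRect(B[:,:2].astype(np.float32)))
m=(np.hypot(W[...,0]-h[0],W[...,1]-h[1])<180)&(W[...,2]>44)&(W[...,2]<56); B=W[m]
print('bed',len(B),cv2.minAreaRect(B[:,:2].astype(np.float32)))
d=at(541,310); B=rng('done web',d,60,50,100)
print('doneweb',cv2.minAreaRect(B[:,:2].astype(np.float32)))
a=T['color'][170:290,190:430]; cv2.imwrite('pics/crop1.png',cv2.cvtColor(cv2.resize(a,(800,400),interpolation=cv2.INTER_CUBIC),cv2.COLOR_RGB2BGR))
E
```

```text
knob [589.   88.9 308.3]
post [722.4  22.4 263. ]
foot [714.5  21.3  45.8]
handle [510.9  51.1 163.6]
fixed [591.2  10.6  92.7]
slid [530.3  44.9  96.7]
done [ 545.3 -328.6   69.2]
bottle [625.3 172.7 148.6]
tin [ 629.4 -193.9    4.4]
shade [565.9  73.8 241.6]
knob 192 [585.5  91.5 297.8] [573.4  81.7 275.4] [594.1 100.  312.6]
handle 50 [515.3  52.1 161.7] [506.9  42.2 122.3] [525.8  62.4 171.9]
post 495 [719.6  28.5 255.4] [685.2   9.2 235.1] [740.4  48.3 267.8]
tray 428 ((474.654296875, -334.7430419921875), (151.1676025390625, 200.77894592285156), 77.57032012939453)
off 467 ((517.5538330078125, 337.8555603027344), (201.79359436035156, 149.809814453125), 55.97676086425781)
jawtops 962 ((561.5721435546875, 42.20215606689453), (99.3068618774414, 126.37386322021484), 77.45027923583984)
bed 551 ((520.1734008789062, 104.71025848388672), (210.40711975097656, 155.14974975585938), 80.20486450195312)
done web 250 [ 541.8 -338.7   72.3] [ 532.1 -365.8   50.3] [ 550.1 -313.3   91.9]
doneweb ((541.0618896484375, -339.5576477050781), (52.52593994140625, 17.91712760925293), 89.71468353271484)
```

View pics/crop1.png

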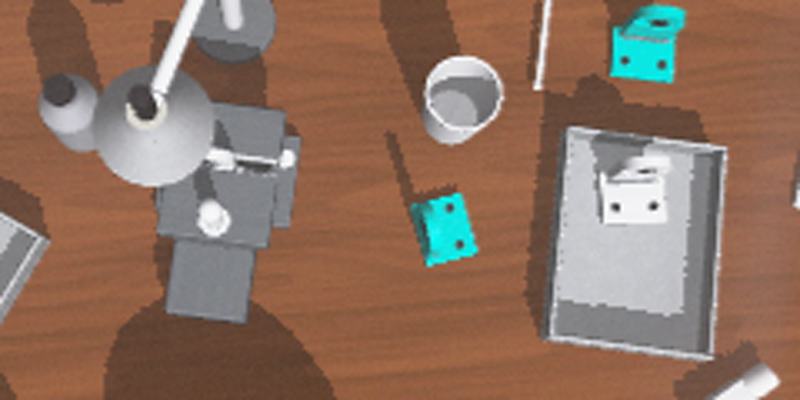

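The crop confirms it: the grey bracket in the right-hand tray is done_bracket, and both turquoise ones stand outside it. I'll swing the lamp towards +y, because the vise extends towards -y and towards the robot. First I move above the knob.

```bash
python3 -m inch '-1 0 0 -0.05 0 0 0;-1 0 0 -0.109 0 0 0;-1 -0.493 -0.296 -0.109 0 0 0;-1 -0.493 -0.296 -0.109 0 0 0;-1 -0.493 -0.296 -0.109 0 0 0;-1 -0.493 -0.296 -0.109 0 0 0;-1 -0.493 -0.296 -0.109 0 0 0;-1 -0.493 -0.296 -0.109 0 0 0;-1 -0.493 -0.296 -0.109 0 0 0;-1 -0.493 -0.296 -0.109 0 0 0;-1 -0.493 -0.296 -0.109 0 0 0;-1 -0.493 -0.296 -0.109 0 0 0;-1 -0.493 -0.296 -0.109 0 0 0;-1 -0.493 -0.296 -0.109 0 0 0;-1 -0.493 -0.296 -0.109 0 0 0;-1 -0.493 -0.296 -0.109 0 0 0;-1 -0.493 -0.296 -0.109 0 0 0;-1 -0.493 -0.296 -0.109 0 0 0;-1 -0.493 -0.296 -0.109 0 0 0;-1 -0.493 -0.296 -0.109 0 0 0' 25
python3 - <<'E'
from h import *
s=sensors.get_state(); print(s['q'].round(3))
c=shot('wrist','w1'); W=cloud(c); B=W.reshape(-1,3); B=B[~np.isnan(B).any(1)]
m=(np.hypot(B[:,0]-586,B[:,1]-91)<40)&(B[:,2]>280)&(B[:,2]<320);K=B[m];print(len(K),K.mean(0),K.min(0),K.max(0))
m=(np.hypot(B[:,0]-722,B[:,1]-24)<60)&(B[:,2]>235)&(B[:,2]<290);K=B[m];print(len(K),K.mean(0) if len(K) else 0)
E
```

```text
time: 1.77
tool_pos: [585.0, 92.1, 340.1]
tool_rot: [-0.675, -3.068, -0.0]
force: [0.9, -0.3, 0.4]
gripper_width: 0.998
grasp_force: 0.0
[ 0.055  0.363  1.263  0.     1.516 -1.083]
991 [581.53354136  92.53165543 305.66862911] [574.84528311  82.5511381  280.10415994] [592.22246572 100.29553173 312.6952248 ]
480 [681.16562779  44.89601616 256.40956271]
```

View pics/w1.png

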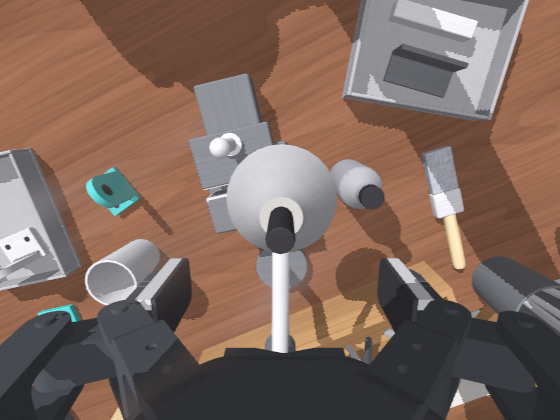

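The wrist view shows the knob at (280,230), centred between the fingers, with the arm bar running straight along the tool x axis. I descend, grip, and check.

```bash
python3 -m inch '-1 0 0 0.03 0 0 0;-1 0 0 0.06 0 0 0;-1 0 0 0.06 0 0 0;1 0 0 0.06 0 0 0;1 0 0 0.06 0 0 0;1 0 0 0.06 0 0 0;1 0 0 0.06 0 0 0;1 0 0 0.06 0 0 0;1 0 0 0.06 0 0 0;1 0 0 0.06 0 0 0;1 0 0 0.06 0 0 0;1 0 0 0.06 0 0 0;1 0 0 0.06 0 0 0' 25
```

```text
time: 2.9
tool_pos: [585.9, 91.3, 281.3]
tool_rot: [0.676, 3.067, 0.001]
force: [-1.6, -0.1, 8.0]
gripper_width: 0.2
grasp_force: 24.8
```

```bash
python3 -m inch '1 -0.0006 0.0135 0 0 0 0.0873;1 -0.0024 0.0269 0 0 0 0.1745;1 -0.0053 0.0401 0 0 0 0.2618;1 -0.0093 0.0530 0 0 0 0.3491;1 -0.0145 0.0655 0 0 0 0.4363;1 -0.0208 0.0775 0 0 0 0.5236;1 -0.0280 0.0889 0 0 0 0.6109;1 -0.0363 0.0996 0 0 0 0.6981;1 -0.0454 0.1096 0 0 0 0.7854;1 -0.0554 0.1187 0 0 0 0.8727;1 -0.0661 0.1270 0 0 0 0.9599;1 -0.0775 0.1342 0 0 0 1.0472;1 -0.0775 0.1342 0 0 0 1.0472;1 -0.0775 0.1342 0 0 0 1.0472' 25
```

```text
time: 4.07
tool_pos: [714.3, 176.7, 281.2]
tool_rot: [2.12, 2.311, -0.003]
force: [5.3, -24.3, 5.7]
gripper_width: 0.199
grasp_force: 25.1
```

```bash
python3 -m inch '-1 0 0 0 0 0 0;-1 0 0 0 0 0 0;-1 0 0 0 0 0 0;-1 0 0 0 0 0 0;-1 0 0 0 0 0 0;-1 0 0 0 0 0 0;-1 0 0 0 0 0 0;-1 0 0 0 0 0 0;-1 0 0 -0.03 0 0 0;-1 0 0 -0.07 0 0 0;-1 0 0 -0.07 0 0 0' 25
python3 - <<'E'
from h import *
c=shot('top','top1'); shot('scene','scene1'); W=cloud(c); V=cloud(load('scene1'))
A=np.concatenate([W.reshape(-1,3),V.reshape(-1,3)]); A=A[~np.isnan(A).any(1)]
W=W.reshape(-1,3)
def rect(n,c,rad,z0,z1,A=W):
    m=(np.hypot(A[:,0]-c[0],A[:,1]-c[1])<rad)&(A[:,2]>z0)&(A[:,2]<z1); B=A[m]
    print(n,len(B),B.mean(0).round(1),cv2.minAreaRect(B[:,:2].astype(np.float32)));return B
rect('jaws',(560,42),110,88,102)
rect('handle',(515,52),25,120,175,A); rect('handle rod',(515,52),25,110,150,A)
rect('web',(570,40),30,108,140,A); rect('web top',(570,40),30,108,140,W)
rect('shade',(714,177),90,200,250,A)
E
```

```text
time: 4.98
tool_pos: [714.2, 180.9, 358.3]
tool_rot: [2.115, 2.314, 0.013]
force: [1.6, 0.3, 2.7]
gripper_width: 0.999
grasp_force: 0.0
jaws 1190 [560.5  42.   94.1] ((561.2349243164062, 42.594200134277344), (99.8808364868164, 125.51528930664062), 77.83503723144531)
handle 174 [520.3  53.4 152.3] ((518.286376953125, 52.20612716674805), (20.10512924194336, 23.10210609436035), 87.35226440429688)
handle rod 94 [521.2  53.7 129.5] ((518.7554321289062, 52.178287506103516), (19.896589279174805, 15.953051567077637), 8.382180213928223)
web 124 [570.3  51.4 128.5] ((570.676513671875, 50.49918746948242), (38.84210205078125, 15.061674118041992), 75.7312240600586)
web top 68 [568.6  50.2 127.3] ((569.3184204101562, 50.801666259765625), (38.04952621459961, 10.610804557800293), 81.51599884033203)
shade 1473 [735.3 181.6 223.1] ((725.8858642578125, 159.98419189453125), (84.58551025390625, 139.64547729492188), 8.511174201965332)
```

View pics/top1.png

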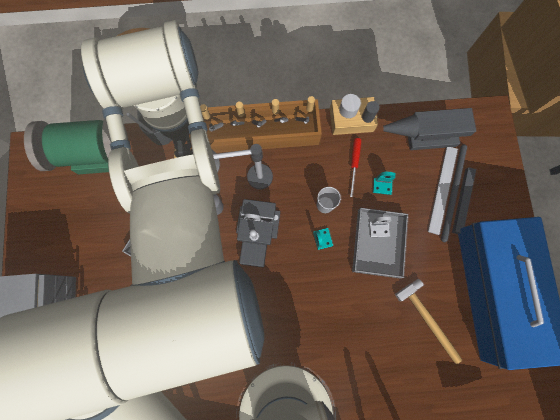

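The picture shows the lamp arm swung left (head near (215,156)), and the vise is clear around (257,235). Now I work out the moves for the handle.

```bash
cat >> h.py <<'E'
def go(target,yaw):
    "tool-axes shift (m) and rotvec for TCP target with tool down and tool y at yaw deg"
    s=sensors.get_state(); r=R.from_rotvec(s['tool_rot']); y=np.radians(yaw)
    ty=np.array([np.cos(y),np.sin(y),0]); tz=np.array([0,0,-1.]); tx=np.cross(ty,tz)
    t=R.from_matrix(np.stack([tx,ty,tz],1))
    return np.round(toolshift(target),4), (r.inv()*t).as_rotvec().round(3)
E
python3 -c "
from h import *
print(go((517.5,52.2,330),77.7),go((517.5,52.2,200),77.7))"
```

```text
(array([-0.1104, -0.2064,  0.0216]), array([ 0.004,  0.002, -1.266])) (array([-0.1105, -0.2069,  0.1516]), array([ 0.004,  0.002, -1.266]))
```

```bash
python3 -m inch '-1 -0.04 -0.07 0 0 0 -0.1;-1 -0.11 -0.207 0 0 0 -1.266;-1 -0.11 -0.207 0 0 0 -1.266;-1 -0.11 -0.207 0 0 0 -1.266;-1 -0.11 -0.207 0 0 0 -1.266;-1 -0.11 -0.207 0.15 0 0 -1.266;-1 -0.11 -0.207 0.15 0 0 -1.266;-1 -0.11 -0.207 0.15 0 0 -1.266;-1 -0.11 -0.207 0.15 0 0 -1.266;-1 -0.11 -0.207 0.15 0 0 -1.266;-1 -0.11 -0.207 0.15 0 0 -1.266;-1 -0.11 -0.207 0.15 0 0 -1.266;-1 -0.11 -0.207 0.15 0 0 -1.266'
python3 - <<'E'
from h import *
c=shot('wrist','w2'); W=cloud(c).reshape(-1,3); A=W[~np.isnan(W).any(1)]
def rect(n,c,rad,z0,z1,A=A):
    m=(np.hypot(A[:,0]-c[0],A[:,1]-c[1])<rad)&(A[:,2]>z0)&(A[:,2]<z1); B=A[m]
    print(n,len(B),B.mean(0).round(1) if len(B) else 0,cv2.minAreaRect(B[:,:2].astype(np.float32)) if len(B) else 0)
rect('ball',(517,52),25,155,180);rect('rod',(517,52),25,110,150);rect('web',(570,42),32,108,140)
rect('jaws',(560,42),110,88,102)
print(go((517.5,52.2,126),77.7))
E
```

```text
time: 6.17
tool_pos: [515.7, 52.4, 199.8]
tool_rot: [-0.34, -3.122, 0.0]
force: [-0.3, 0.4, -1.2]
gripper_width: 1.001
grasp_force: 0.0
ball 894 [515.4  53.1 167.8] ((516.8316650390625, 52.622825622558594), (20.390869140625, 18.909807205200195), 75.7452392578125)
rod 313 [511.5  54.1 131.2] ((512.9533081054688, 53.864471435546875), (15.483226776123047, 6.293273448944092), 76.12181091308594)
web 1434 [568.9  53.  126. ] ((571.3034057617188, 52.14002227783203), (43.37998580932617, 11.625678062438965), 78.95366668701172)
jaws 11933 [556.1  43.1  95.9] ((562.3619384765625, 43.14289093017578), (100.29169464111328, 125.64506530761719), 77.84488677978516)
(array([-0.0016,  0.0001,  0.0741]), array([-0.   , -0.   , -0.002]))
```

View pics/w2.png

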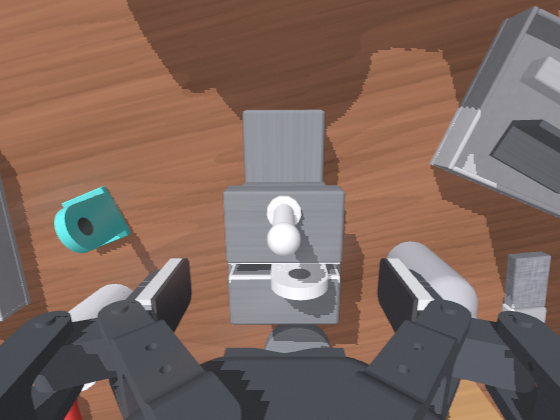

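The wrist view shows the ball at (284,240) and the web at (299,280), centred between the fingers and about 10 mm off the jaw midline. I descend on the handle and grip.

```bash
python3 -m inch '-1 -0.001 0 0.035 0 0 0;-1 -0.001 0 0.074 0 0 0;-1 -0.001 0 0.074 0 0 0;1 -0.001 0 0.074 0 0 0;1 -0.001 0 0.074 0 0 0;1 -0.001 0 0.074 0 0 0;1 -0.001 0 0.074 0 0 0;1 -0.001 0 0.074 0 0 0;1 -0.001 0 0.074 0 0 0;1 -0.001 0 0.074 0 0 0;1 -0.001 0 0.074 0 0 0;1 -0.001 0 0.074 0 0 0;1 -0.001 0 0.074 0 0 0' 50; python3 -m inch '1 0.008 0 0 0 0 0;1 0.016 0 0 0 0 0;1 0.024 0 0 0 0 0;1 0.032 0 0 0 0 0;1 0.040 0 0 0 0 0;1 0.048 0 0 0 0 0;1 0.054 0 0 0 0 0;1 0.057 0 0 0 0 0;1 0.059 0 0 0 0 0;1 0.060 0 0 0 0 0;1 0.060 0 0 0 0 0'
```

```text
time: 7.3
tool_pos: [517.5, 51.7, 127.5]
tool_rot: [0.337, 3.122, -0.001]
force: [-2.6, -6.4, 12.8]
gripper_width: 0.215
grasp_force: 48.3
time: 8.22
tool_pos: [459.6, 64.2, 127.5]
tool_rot: [0.336, 3.12, -0.001]
force: [0.5, -11.6, 12.1]
gripper_width: 0.215
grasp_force: 49.4
```

```bash
python3 -m inch '1 0.002 0 0 0 0 0;1 0.003 0 0 0 0 0;1 0.004 0 0 0 0 0;1 0.004 0 0 0 0 0'
```

```text
time: 8.55
tool_pos: [458.8, 64.5, 127.7]
tool_rot: [0.336, 3.115, -0.002]
force: [18.6, -17.8, -6.1]
gripper_width: 0.215
grasp_force: 49.0
```

At the stop. I release, rise, and move over the bracket with the closing axis along vise x.

```bash
python3 -m inch '-1 0 0 0 0 0 0;-1 0 0 0 0 0 0;-1 0 0 0 0 0 0;-1 0 0 0 0 0 0;-1 0 0 0 0 0 0;-1 0 0 0 0 0 0;-1 0 0 0 0 0 0;-1 0 0 0 0 0 0;-1 0 0 -0.03 0 0 0;-1 0 0 -0.07 0 0 0;-1 0 0 -0.11 0 0 0;-1 0 0 -0.11 0 0 0'
python3 -c "
from h import *
print(go((571,51.5,230),-12.3),sensors.get_state()['q'].round(2))"
```

```text
time: 9.55
tool_pos: [457.3, 65.9, 242.6]
tool_rot: [0.336, 3.115, 0.002]
force: [1.4, 0.6, 2.0]
gripper_width: 1.003
grasp_force: 0.0
(array([-0.1141,  0.0101,  0.0136]), array([0.009, 0.005, 1.571])) [ 0.01  0.25  1.72 -0.    1.16 -1.34]
```

```bash
python3 -m inch '-1 -0.114 0.010 0.01 0.009 0.005 1.571;-1 -0.114 0.010 0.01 0.009 0.005 1.571;-1 -0.114 0.010 0.01 0.009 0.005 1.571;-1 -0.114 0.010 0.01 0.009 0.005 1.571;-1 -0.114 0.010 0.01 0.009 0.005 1.571;-1 -0.114 0.010 0.01 0.009 0.005 1.571;-1 -0.114 0.010 0.01 0.009 0.005 1.571;-1 -0.114 0.010 0.01 0.009 0.005 1.571;-1 -0.114 0.010 0.01 0.009 0.005 1.571;-1 -0.114 0.010 0.01 0.009 0.005 1.571;-1 -0.114 0.010 0.01 0.009 0.005 1.571;-1 -0.114 0.010 0.01 0.009 0.005 1.571;-1 -0.114 0.010 0.01 0.009 0.005 1.571;-1 -0.114 0.010 0.01 0.009 0.005 1.571;-1 -0.114 0.010 0.01 0.009 0.005 1.571'
python3 - <<'E'
from h import *
c=shot('wrist','w3'); W=cloud(c).reshape(-1,3); A=W[~np.isnan(W).any(1)]
def rect(n,c,rad,z0,z1,A=A):
    m=(np.hypot(A[:,0]-c[0],A[:,1]-c[1])<rad)&(A[:,2]>z0)&(A[:,2]<z1); B=A[m]
    print(n,len(B),B.mean(0).round(1) if len(B) else 0,B[:,2].max(),cv2.minAreaRect(B[:,:2].astype(np.float32)))
rect('web',(571,51),32,108,140);rect('webhigh',(571,51),32,125,140)
rect('ball',(459,64),25,150,180)
print(go((571,51.5,101),-12.3))
E
```

```text
time: 10.8
tool_pos: [567.9, 51.3, 226.2]
tool_rot: [-2.44, -1.97, 0.012]
force: [0.6, -0.4, -0.1]
gripper_width: 1.003
grasp_force: 0.0
web 712 [573.1  57.8 130.9] 137.97014000510157 ((572.4102172851562, 54.260597229003906), (44.15754318237305, 9.936473846435547), 77.87264251708984)
webhigh 602 [572.6  55.6 132.9] 137.97014000510157 ((572.325439453125, 53.817970275878906), (39.193389892578125, 9.784662246704102), 77.73064422607422)
ball 803 [463.1  66.7 166. ] 172.97078087402463 ((461.0322570800781, 66.2262954711914), (18.27018928527832, 20.664369583129883), 35.72803497314453)
(array([0.0012, 0.0041, 0.1251]), array([-0.009,  0.003,  0.003]))
```

View pics/w3.png

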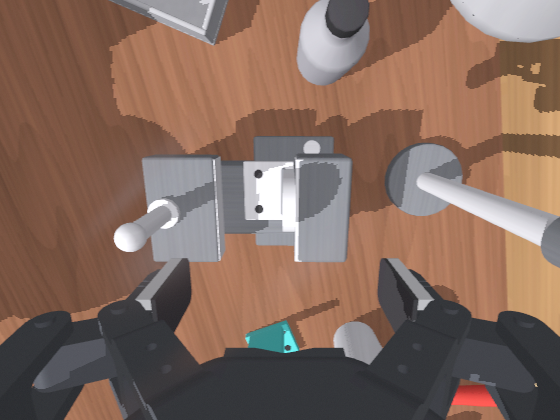

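The wrist view shows the jaw open and the foot visible at (265,190). The web is at (290,198), against the fixed jaw, and the handle is clear at (130,237). I descend and grip the web.

```bash
python3 -m inch '-1 0.0015 0.0035 0.03 0 0 0;-1 0.0015 0.0035 0.06 0 0 0;-1 0.0015 0.0035 0.09 0 0 0;-1 0.0015 0.0035 0.11 0 0 0;-1 0.0015 0.0035 0.125 0 0 0;-1 0.0015 0.0035 0.125 0 0 0;-1 0.0015 0.0035 0.125 0 0 0'
python3 -c "
from h import *
print(go((570.5,52,101),-12.3))"
```

```text
time: 11.43
tool_pos: [570.3, 51.9, 101.0]
tool_rot: [-2.441, -1.968, 0.013]
force: [0.2, -0.3, 0.5]
gripper_width: 0.998
grasp_force: 0.0
(array([0.0001, 0.0002, 0.    ]), array([-0.01 ,  0.003,  0.001]))
```

```bash
python3 -m inch '-1 0 0 0 -0.01 0.003 0;-1 0 0 0 -0.01 0.003 0;1 0 0 0 -0.01 0.003 0;1 0 0 0 -0.01 0.003 0;1 0 0 0 -0.01 0.003 0;1 0 0 0 -0.01 0.003 0;1 0 0 0 -0.01 0.003 0;1 0 0 0 -0.01 0.003 0;1 0 0 0 -0.01 0.003 0;1 0 0 0 -0.01 0.003 0;1 0 0 0 -0.01 0.003 0;1 0 0 0 -0.01 0.003 0;1 0 0 0 -0.01 0.003 0;1 0 0 0 -0.01 0.003 0' 60
```

```text
time: 12.6
tool_pos: [570.7, 51.9, 101.3]
tool_rot: [2.447, 1.97, 0.002]
force: [0.9, 0.5, 2.8]
gripper_width: 0.108
grasp_force: 59.0
```

```bash
python3 -m inch '1 0 -0.001 -0.01 0 0 0;1 0 -0.001 -0.025 0 0 0;1 0 -0.001 -0.045 0 0 0;1 0 -0.001 -0.07 0 0 0;1 0 -0.001 -0.1 0 0 0;1 0 -0.001 -0.12 0 0 0;1 0 -0.001 -0.12 0 0 0;1 0 -0.001 -0.12 0 0 0'
python3 - <<'E'
from h import *
s=sensors.get_state();print(s['q'].round(2))
A=cloud(load('top1')).reshape(-1,3); A=A[~np.isnan(A).any(1)]
def rect(n,c,rad,z0,z1):
    m=(np.hypot(A[:,0]-c[0],A[:,1]-c[1])<rad)&(A[:,2]>z0)&(A[:,2]<z1); B=A[m]
    print(n,len(B),B.mean(0).round(1),cv2.minAreaRect(B[:,:2].astype(np.float32)))
rect('done top',(541,-340),50,70,100);rect('done foot',(525,-340),38,11,19);rect('rim',(475,-335),150,33,48)
print(go((449.3,-323.9,220),-12.4))
E
```

```text
time: 13.27
tool_pos: [569.4, 52.2, 221.9]
tool_rot: [2.446, 1.969, 0.003]
force: [-0.6, -0.7, -6.1]
gripper_width: 0.11
grasp_force: 59.2
[-0.01  0.43  1.49  0.    1.22  0.2 ]
done top 59 [ 538.4 -339.1   82.9] ((538.4652099609375, -341.640625), (44.93490219116211, 9.525508880615234), 85.23234558105469)
done foot 226 [ 515.4 -339.7   14.6] ((518.853271484375, -341.3598937988281), (60.027896881103516, 48.86177062988281), 85.06694793701172)
rim 429 [ 474.8 -336.    38.5] ((474.5416564941406, -334.2872314453125), (151.66387939453125, 200.18690490722656), 77.6613540649414)
(array([-0.393 , -0.037 ,  0.0015]), array([ 0.002, -0.001,  0.001]))
```

The bracket is held (about 6 N on the wrist). I carry it over the free half of the tray.

```bash
python3 -m inch '1 -0.012 -0.001 0 0 0 0;1 -0.035 -0.003 0 0 0 0;1 -0.07 -0.007 0 0 0 0;1 -0.105 -0.01 0 0 0 0;1 -0.14 -0.013 0 0 0 0;1 -0.175 -0.016 0 0 0 0;1 -0.21 -0.02 0 0 0 0;1 -0.245 -0.023 0 0 0 0;1 -0.28 -0.026 0 0 0 0;1 -0.315 -0.03 0 0 0 0;1 -0.345 -0.033 0 0 0 0;1 -0.37 -0.035 0 0 0 0;1 -0.385 -0.036 0 0 0 0;1 -0.393 -0.037 0 0 0 0;1 -0.393 -0.037 0 0 0 0;1 -0.393 -0.037 0 0 0 0'
python3 - <<'E'
from h import *
c=shot('wrist','w4'); A=cloud(c).reshape(-1,3); A=A[~np.isnan(A).any(1)]
def rect(n,c,rad,z0,z1):
    m=(np.hypot(A[:,0]-c[0],A[:,1]-c[1])<rad)&(A[:,2]>z0)&(A[:,2]<z1); B=A[m]
    print(n,len(B),B.mean(0).round(1),cv2.minAreaRect(B[:,:2].astype(np.float32)))
rect('rim',(475,-335),150,33,48);rect('done foot',(519,-341),45,11,19);rect('floor',(475,-335),120,0,10)
rect('held',(435,-321),70,160,200)
print(go((449.3,-323.9,57),-12.4))
E
```

```text
time: 14.6
tool_pos: [448.7, -323.3, 220.0]
tool_rot: [-2.446, -1.968, -0.001]
force: [-0.7, -0.2, -5.4]
gripper_width: 0.108
grasp_force: 59.2
rim 2891 [ 510.7 -322.7   39.9] ((475.9915466308594, -335.2374267578125), (149.52040100097656, 199.9238739013672), 77.58160400390625)
done foot 1925 [ 516.7 -339.5   16. ] ((520.8568115234375, -341.8330383300781), (60.56240463256836, 50.02815246582031), 87.2076187133789)
floor 17569 [ 485.6 -303.1    4.6] ((486.54449462890625, -321.5194091796875), (204.34716796875, 237.4351806640625), 47.588165283203125)
held 5279 [ 427.1 -309.   179.8] ((430.30438232421875, -317.5703430175781), (60.36720657348633, 49.99652862548828), 77.4906005859375)
(array([-0.0012,  0.0005,  0.1632]), array([-0.   , -0.002,  0.001]))
```

View pics/w4.png

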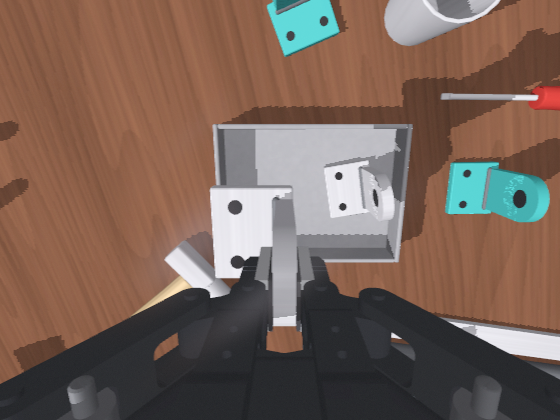

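The wrist view shows the held foot level at (250,232) over the free half, with done_bracket at (355,190) well clear. I lower it slowly.

```bash
python3 -m inch '1 0 0 0.02 0 0 0;1 0 0 0.05 0 0 0;1 0 0 0.08 0 0 0;1 0 0 0.105 0 0 0;1 0 0 0.125 0 0 0;1 0 0 0.14 0 0 0;1 0 0 0.15 0 0 0;1 0 0 0.156 0 0 0;1 0 0 0.159 0 0 0;1 0 0 0.16 0 0 0;1 0 0 0.161 0 0 0;1 0 0 0.161 0 0 0'; python3 -m inch '1 0 0 0.0005 0 0 0;1 0 0 0.001 0 0 0;1 0 0 0.0015 0 0 0;1 0 0 0.0015 0 0 0'
```

```text
time: 15.65
tool_pos: [449.9, -324.1, 60.6]
tool_rot: [2.446, 1.969, 0.002]
force: [-0.9, 0.8, -5.6]
gripper_width: 0.105
grasp_force: 59.1
time: 15.98
tool_pos: [449.6, -323.9, 58.6]
tool_rot: [2.447, 1.969, 0.002]
force: [-0.3, 0.5, -4.9]
gripper_width: 0.107
grasp_force: 59.1
```

```bash
python3 -m inch '1 0 0 0.0005 0 0 0;1 0 0 0.001 0 0 0;1 0 0 0.0015 0 0 0;1 0 0 0.002 0 0 0;1 0 0 0.002 0 0 0;1 0 0 0.002 0 0 0'
```

```text
time: 16.48
tool_pos: [449.6, -323.9, 56.5]
tool_rot: [2.447, 1.97, 0.002]
force: [0.2, 0.3, -4.5]
gripper_width: 0.108
grasp_force: 59.2
```

```bash
python3 -m inch '1 0 0 0.0004 0 0 0;1 0 0 0.0008 0 0 0;1 0 0 0.0008 0 0 0;1 0 0 0.0008 0 0 0'
```

```text
time: 16.82
tool_pos: [449.7, -323.9, 56.3]
tool_rot: [2.446, 1.969, 0.002]
force: [-0.4, 2.5, 7.3]
gripper_width: 0.108
grasp_force: 61.2
```

It touches the floor. I release and rise clear.

```bash
python3 -m inch '0.6 0 0 0 0 0 0;0.6 0 0 0 0 0 0;0.3 0 0 0 0 0 0;0.3 0 0 0 0 0 0;0 0 0 0 0 0 0;0 0 0 0 0 0 0;0 0 0 0 0 0 0;0 0 0 0 0 0 0;0 0 0 -0.02 0 0 0;0 0 0 -0.05 0 0 0;0 0 0 -0.09 0 0 0;0 0 0 -0.13 0 0 0;0 0 0 -0.17 0 0 0;0 0 0 -0.20 0 0 0;0 0 0 -0.20 0 0 0;0 0 0 -0.20 0 0 0'
python3 - <<'E'
from h import *
c=shot('wrist','w5'); shot('top','top2'); shot('scene','scene2')
A=cloud(c).reshape(-1,3); A=A[~np.isnan(A).any(1)]
def rect(n,c,rad,z0,z1):
    m=(np.hypot(A[:,0]-c[0],A[:,1]-c[1])<rad)&(A[:,2]>z0)&(A[:,2]<z1); B=A[m]
    print(n,len(B),B.mean(0).round(1),B[:,2].max().round(1),cv2.minAreaRect(B[:,:2].astype(np.float32)))
rect('foot',(430,-319),42,11,19);rect('web',(450,-324),35,60,110);rect('done foot',(519,-341),38,11,19)
a=cv2.imread('pics/scene2.png'); b=cv2.imread('pics/w5.png')
cv2.imwrite('pics/fin.png',cv2.resize(np.hstack([a,b]),(800,300)))
E
```

```text
time: 18.15
tool_pos: [449.9, -324.4, 257.5]
tool_rot: [2.444, 1.967, 0.003]
force: [0.1, -0.2, -2.1]
gripper_width: 0.498
grasp_force: 0.0
foot 1543 [ 427.7 -315.    16. ] 18.9 ((431.53350830078125, -317.6349792480469), (59.04104995727539, 49.24608612060547), 77.24606323242188)
web 428 [ 452.1 -318.5   85.8] 92.7 ((451.5501403808594, -321.087158203125), (43.0079460144043, 9.639862060546875), 77.47477722167969)
done foot 1589 [ 516.8 -339.7   16. ] 19.0 ((521.0133056640625, -341.57373046875), (59.871368408203125, 50.03388977050781), 87.37761688232422)
```

View pics/fin.png

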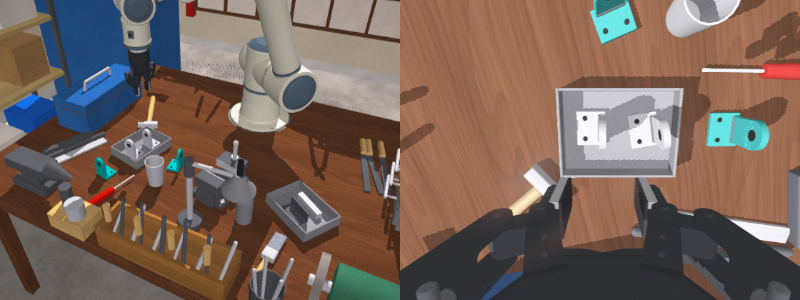

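The wrist half shows the bracket standing at (590,128) beside done_bracket (650,130), unmoved. In the scene half the lamp is swung aside at about (238,190). One numeric check of the lamp and the jaw, then hand in.

```bash
python3 - <<'E'
from h import *
A=cloud(load('top2')).reshape(-1,3); A=A[~np.isnan(A).any(1)]
def rect(n,c,rad,z0,z1):
    m=(np.hypot(A[:,0]-c[0],A[:,1]-c[1])<rad)&(A[:,2]>z0)&(A[:,2]<z1); B=A[m]
    print(n,len(B),B.mean(0).round(1),cv2.minAreaRect(B[:,:2].astype(np.float32)));
rect('shade',(714,178),70,195,245);rect('knob',(714,178),40,295,320);rect('ball',(459,65),25,150,180);rect('bottle',(625,172),50,120,160)
rect('tops',(530,45),150,88,102)
E
```

```text
shade 756 [701.4 176.1 221.5] ((712.5335693359375, 178.73663330078125), (98.1694107055664, 97.56370544433594), 28.96277618408203)
knob 49 [711.8 177.7 307. ] ((712.849609375, 178.15760803222656), (15.578497886657715, 15.87257194519043), 49.265220642089844)
ball 42 [457.6  64.9 166. ] ((457.66656494140625, 64.3986587524414), (19.06999969482422, 16.579545974731445), 86.33018493652344)
bottle 80 [632.4 174.9 144.9] ((633.76416015625, 175.50283813476562), (23.393035888671875, 24.18659019470215), 15.310929298400879)
tops 1246 [532.9  53.   94.2] ((541.44677734375, 90.76542663574219), (185.51309204101562, 186.06089782714844), 77.79653930664062)
```

```bash
python3 -c "
from workcell import workorder; print(workorder.close_job())"
```

```text
the job is handed in; nothing more can be done
None
```

The job is done and handed in at about 18 s on the robot's clock: the lamp is swung clear of the vise, the jaw is open at its stop, and the bracket stands on its foot in the tray beside the other one, which did not move.

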